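# Dial open a worn combination lock and pull out the parts drawer

### The job

Open the small locked parts safe: turn its dial left to 15, then, without going past it, back right to about 5; the lock is worn, so press the dial in lightly there and feel a few divisions either side of 5 until it drops, then push it fully in so that the drawer springs ajar. Let the dial come back out, pull the drawer fully open and let go. Never force the dial or the locked drawer, and leave the things around the safe where they are.

Things in the scene. Friction and masses are not known exactly. Their poses are not given: they have to be found in the camera images.
- safe: Small fixed grey steel safe, 150 mm deep (x) x 180 mm wide (y) x 100 mm high. Origin: centre of its underside, at desk height; its x points from the drawer front to the back (away from the robot), z up. Dial on top, its vertical axis at safe x = +10 mm, y = 0; drawer in the front face. A 0.3 m high drawer cabinet stands on its left, instruments behind it.
- scale_zero (a point): Black dot on the safe's top, 51 mm behind the dial's axis: number 0. The fixed light scale ring round the dial (94 mm across, 4 mm high) has 40 black lines, 9 deg = 0.157 rad apart, every fifth longer, no figures. Numbers count up leftward, counter-clockwise seen from above: 5 lies 45 deg and 15 lies 135 deg counter-clockwise of the dot.
- dial (a joint): Dial angle (rad): 0 with the marked end of its bar at the dot, growing when turned left (counter-clockwise from above). Number n is at n x 0.157: 15 is 2.356, 5 is 0.785. Starts between -0.6 and 0.2, has no end stops, stays where left (0.03 N m friction). Turning left it picks up a hidden lock wheel (0.04 N m more); at 15, to 0.7 division, the wheel is set and stays so when the dial turns back.
- dial_grip (a point): Point on the dial's axis to pinch its black grip bar, 4 mm below the bar's top; 140 mm above the desk. Bar: 44 mm long (this point's x), 14 mm thick (y), 28 mm high, on a round skirt 69 mm across. The dial can be pushed straight down 13 mm against a spring (2 N at the top, 9 N at the bottom) and comes back by itself. Keep it out until back near 5: pressed over 3 mm it drags the wheel when turned.
- dial_mark (a point): Top edge of the bar's white-lined end, the pointer, 22 mm from the axis. Pressing near 5 with the wheel set, the dial sinks 6.5 mm until its pin stands on a hard gate plate; slide it there with 3 to 5 N above the spring until it drops. Stopping at 3 mm means the wheel is wrong. From 9 mm the dial pushes the catch, at 11.5 mm the drawer is let go, 13 mm is the stop.
- lock_pin (a point): Foot of the hidden steel pin under the dial, 29 mm off its axis, which must drop through the gate. The narrow gate in the plate lies up to 2.5 divisions (0.39 rad) to either side of 5, differently each time, and takes the pin only within about 0.05 rad of its middle. Once the pin has dropped, turn no further: over 30 N on it, down or sideways, spoils the lock.
- drawer (a joint): How far the drawer is out (m): 0 shut and locked, about 0.022 when it has sprung ajar, 0.070 at its stop. It slides along the safe's -x, towards the robot, with about 1.5 N friction (more when fast) and stays where it is left. A small circuit board and a relay lie loose in it.
- drawer_handle (a point): Middle of the drawer's round steel bar handle: 10 mm thick, 90 mm long along the safe's y, its axis 38 mm in front of the drawer's front (33 mm free gap), 56 mm above the desk, 44 mm below the safe's top. Moves with the drawer.
- can_capacitor: Bystander: dark blue can capacitor, 35 mm across, 60 mm high, standing to the right of the safe. Origin at the centre of its foot.
- paste_jar: Bystander: low round pale jar, 69 mm across, 48 mm high, standing in front of the safe to the left of the drawer's path. Origin at the centre of its foot.
- screwdriver: Bystander: dark blue screwdriver, 158 mm long, 24 mm thick, lying to the right of the drawer's path. Origin at its middle, on the desk.

How it is judged:
On the way, in this order (a step that is already met when the one before it is completed fails the run):
1. the dial is turned left to 15 (value of joint dial between 2.236 and 2.476 rad), for 0.1 s.
2. the lock is open: the drawer has sprung ajar (value of joint drawer above 0.012 m), for 0.2 s.
At the end, for the whole second after the job is handed in: the drawer is fully open (at least 63 of its 70 mm) and at rest, the dial has sprung back out (within 4 mm), and capacitor, jar and screwdriver are within 30 mm of where they were (value of joint drawer above 0.063 m and velocity of joint drawer between -0.02 and 0.02 m/s and z of dial_grip in the frame of safe above 0.136 m and distance of each of can_capacitor, paste_jar, screwdriver from where it was at the start of the episode below 0.03 m); the robot touches nothing.
It fails at once if the lock's pin is forced, down or sideways (contact force between bolt_pin and anything else above 30 N).
It fails at once if the drawer is forced out while the dial is not near 5 (value of joint drawer between 0.004 and 0.015 m and (value of joint dial below 0.2 rad or value of joint dial above 1.37 rad)).
It fails at once if a bystander is knocked away or over (distance of any of can_capacitor, paste_jar, screwdriver from where it was at the start of the episode above 0.03 m or angle between can_capacitor's own z axis and vertical above 0.5 rad).
It also fails if it takes over 67 s, if anything falls off the work surface, if the arm or the gripper's body presses on something with over 40 N, if the wrist force passes 120 N, or if a joint passes its speed limit or range.

### The arm

A 6-joint arm with a two-finger parallel gripper is mounted at the origin on a cart in front of the work surface, level with it; the furniture and walls round the work are solid. World frame = base frame: x ahead of the robot, y to its left, z up, the work surface at z = 0. Lengths are in m, angles in rad, forces in N, time in s.
With the tool pointing down it reaches from about 0.3 to 0.775 m from the base axis. Payload 14.6 kg.
Tool frame: the origin (TCP) lies at the very end of the fingers, on their centre line; the grasp point (between the pads) lies 19 mm behind it; z points along the fingers, y is the line along which they close (so a half turn about z gives the same grasp; the last joint's range is limited). The gripper opens to 94 mm and grips with 3 to 60 N. Pads are 16 mm wide; open, the fingers measure 119 mm over their backs; the gripper's body (75 mm by 177 mm) begins 78 mm behind the grasp point.
Start: joints at [-1.327, 0.3, 1.521, -0, 1.321, -0.067], TCP at [0.168, -0.524, 0.205] pointing down, gripper open.
Joint ranges: [-3.03, 3.03], [-0.79, 2.21], [0.23, 2.52], [-1.04, 4.18], [0, 3.07], [-2.55, 2.55]. Speed limits (rad/s): [2.22, 2.22, 2.57, 3.14, 3.14, 3.14].

### API

Orientations are given as [roll, pitch, yaw] about the fixed x, y, z axes, in that order (R = Rz(yaw) Ry(pitch) Rx(roll)).
In Python, from station import ctrl, cams gives the robot as it stands. The module is installed in compiled form; this text tells all that it offers.
- The arm moves only by the tool arm_command, never from a script. Its argument "plan" is a list that holds one entry, the list of rows, each a list of 7 numbers: the shift along the tool's x, y, z in normalised numbers (1 is 500 mm), then the turn, a rotation vector about the tool's x, y, z in shares of 120 degrees (1.0 is 120 degrees), then the closure, from -1 (fully open) to 1 (shut). A call has 1 to 12 rows; each row is the pose to reach, as a shift and turn from the pose commanded when the call began, along the tool's axes at that moment; what a row does not reach only later rows make up. A row lasts 1/10 s, in which the tool goes at most 50 mm and 8.59 degrees, less where a joint would pass 70% of its speed; a pose out of reach is approached as far as the arm can. No shift or turn number may pass 1 either way. A call with a gripper value outside its range is refused whole. The fingers move at their own pace and stop on an object; "squeeze" is the grip in N (left out, the last holds). Time passes only in rows, so rows that repeat a pose let the fingers close. It gives the time, the measured TCP pose, the force, the opening and the grip force at its end, in the units of the state.
- ctrl.get_obs(): the state, without advancing time (a new reading comes with each control period).
- cams.camera(name): name is "side" or "top" or "wrist"; returns (picture, depth): 384x512x3 uint8, blue, green, red; 384x512 float32, m along the optical axis (not along the pixel's ray), 0 where there is no reading.
- cams.camera_info(name): a dict with "fx", "fy", "cx", "cy" (pixels), "dist_coeffs" ([k1, k2, p1, p2, k3] as OpenCV has them; the pictures are not rectified), "world_to_cam" (4x4, takes a point from world to camera coordinates). Camera axes: x right, y down, z forward; pixel columns grow to the right and rows downward; lengths in m; the calibration is good to about 2 mm. A picture is of the moment at which its call begins: read the wrist's pose just before it. camera_info takes no time and is no camera call; for the wrist camera it gives the pose at the moment of the call.
- ctrl.hand_in(): hands the job in; it is judged then, once.
The state is a dict: "time_s": time; "qpos": joint angles; "joint_vel": joint speeds; "tau": joint torques, N m; "ee_pos": TCP position; "eef_rot": TCP orientation; "force": force on the tool from outside, world axes, zero at the start; "moment": the same for the moment, N m; "grip_width": finger opening in m; "grip_force": force on a finger pad.
Only numpy, scipy, OpenCV 4.12 (cv2) and the standard library are available. Lean on these libraries where they do the work, as an engineer would, in place of code of your own. Each camera call takes 0.05 s, during which the arm holds its last target. There are 200 camera calls.

## Working session

There is one attempt and no reset: what is moved stays moved. The work goes in short steps, Python scripts to look and compute and a tool call to move; the robot and the scene stay as the last step left them, time stands still between calls to the robot, and variables do not carry over. Pictures are saved under pics/ and viewed, at most 12 in all, crops included, and the job is handed in when it is done.

Besides the shell and the picture viewer there is one more tool, called after "Request:" by a JSON object that holds its "api" and its "payload". arm_command: Moves the arm, as the interface text tells. Its arguments: {"type":"object","properties":{"plan":{"type":"array"},"squeeze":{"type":"number"}},"required":["plan"]}

```bash
mkdir -p pics
cat > h.py <<'E'
import numpy as np, cv2
from station import ctrl, cams
def snap(n):
    im,d=cams.camera(n); i=cams.camera_info(n); return im,d,i
def pt(i,u,v,z=None,depth=None):
    K=np.array([[i['fx'],0,i['cx']],[0,i['fy'],i['cy']],[0,0,1]])
    x,y=cv2.undistortPoints(np.array([[[u,v]]],float),K,np.array(i['dist_coeffs'],float))[0,0]
    T=np.linalg.inv(np.array(i['world_to_cam'])); r=T[:3,:3]@np.array([x,y,1]); o=T[:3,3]
    return o+r*(depth if depth is not None else (z-o[2])/r[2])
E
python3 - <<'E'
from h import *
o=ctrl.get_obs(); print({k:np.round(v,3) for k,v in o.items()})
for n in ['top','side']:
    im,d,i=snap(n); cv2.imwrite(f'pics/{n}0.png',im); np.savez(f'{n}0.npz',im=im,d=d,**{k:np.array(v) for k,v in i.items()})
    print(n,np.round(i['world_to_cam'],3))
E
```

```text
{'time_s': np.float64(0.0), 'qpos': array([-1.327,  0.3  ,  1.522,  0.   ,  1.321, -0.067]), 'joint_vel': array([ 0.001, -0.   , -0.001,  0.001,  0.   ,  0.001]), 'tau': array([-0.0000e+00, -5.3181e+01, -3.5273e+01,  7.1000e-02,  2.4000e-02,
       -0.0000e+00]), 'ee_pos': array([ 0.168, -0.523,  0.205]), 'eef_rot': array([-3.14 , -0.   ,  0.311]), 'force': array([-0.577, -0.546, -0.119]), 'moment': array([0.053, 0.032, 0.05 ]), 'grip_force': np.float64(0.0), 'grip_width': np.float64(0.094)}
top [[-0.018 -1.     0.013  0.124]
 [-0.985  0.016 -0.169  0.572]
 [ 0.169 -0.016 -0.985  0.867]
 [ 0.     0.     0.     1.   ]]
side [[-0.923 -0.385  0.019  0.577]
 [-0.284  0.645 -0.71   0.14 ]
 [ 0.261 -0.66  -0.704  0.98 ]
 [ 0.     0.     0.     1.   ]]
```

View pics/top0.png

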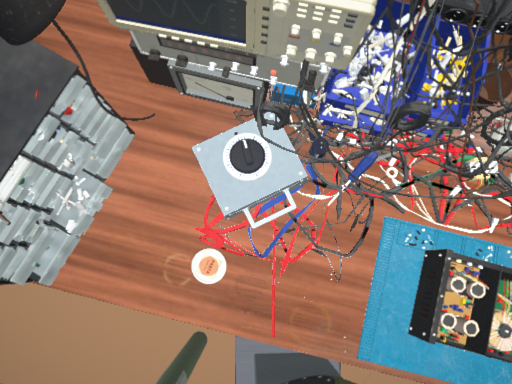

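View pics/side0.png

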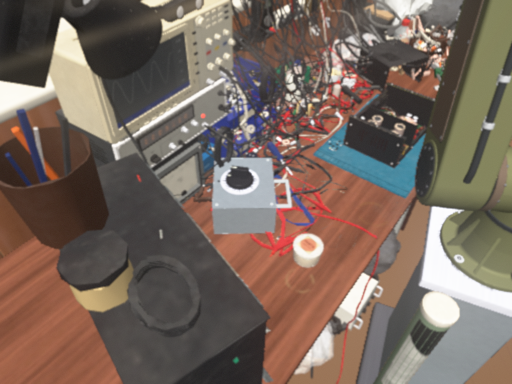

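The top view shows the safe at about (250,170), dial at (247,156), handle at (272,210) and jar at (209,266). The side view shows the safe at (245,195). Next I'll enlarge the safe.

Run:
```python
from h import *
f=np.load('top0.npz'); im=f['im']
c=im[105:245,170:345]; cv2.imwrite('pics/c1.png',cv2.resize(c,None,fx=4.25,fy=4.25,interpolation=cv2.INTER_CUBIC))
```

```text
(no output)
```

View pics/c1.png

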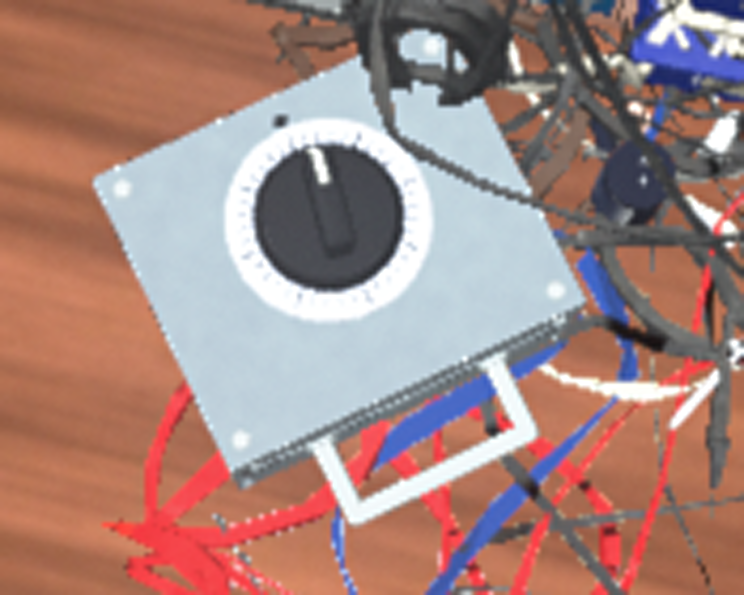

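Run:
```python
from h import *
f=np.load('top0.npz'); i={k:f[k] for k in f.files}
P=lambda u,v,z:pt(i,170+(u+.5)/4.25-.5,105+(v+.5)/4.25-.5,z)
for n,u,v,z in [('FL',240,475,.1),('FR',583,305,.1),('BL',95,183,.1),('dot',281,121,.1),('ring',328,219,.104),('barW',316,150,.144),('barE',343,250,.144),('hL',355,519,.06),('hR',533,433,.06),('capTop',645,160,.06)]:
    p=P(u,v,z); print(n,np.round(p,4))
a=P(281,121,.1)-P(328,219,.1); b=P(316,150,.144)-P(343,250,.144); 
print('axis yaw dot',np.arctan2(a[1],a[0]),'front',[np.arctan2(*(-(q[0]),q[1])) for q in [P(240,475,.1)-P(583,305,.1),P(355,519,.06)-P(533,433,.06)]],'bar',np.arctan2(b[1],b[0]))
d=f['d'];
for u,v in [(247,156),(222,170),(285,170),(209,266),(322,147),(320,150),(272,211)]:
  print(u,v,np.round(pt(i,u,v,depth=d[v,u]),3))
# dark blue search by height map
v,u=np.mgrid[0:384,0:512]
K=np.array([[i['fx'],0,i['cx']],[0,i['fy'],i['cy']],[0,0,1]])
xy=cv2.undistortPoints(np.stack([u,v],-1).reshape(-1,1,2).astype(float),K,i['dist_coeffs']).reshape(384,512,2)
T=np.linalg.inv(i['world_to_cam']); X=(np.dstack([xy,np.ones((384,512))])*d[...,None])@T[:3,:3].T+T[:3,3]
h=np.clip(X[...,2],-.02,.18); g=((h+.02)/.2*255).astype(np.uint8)
cv2.imwrite('pics/h.png',cv2.resize(np.hstack([cv2.applyColorMap(g,cv2.COLORMAP_JET)[90:320,150:380],f['im'][90:320,150:380]]),None,fx=1.73,fy=1.73))
```

```text
FL [0.5029 0.1681 0.1   ]
FR [0.5777 0.0117 0.1   ]
BL [0.6381 0.2334 0.1   ]
dot [0.6662 0.1479 0.1   ]
ring [0.6186 0.127  0.104 ]
barW [0.6401 0.1318 0.144 ]
barE [0.5953 0.1208 0.144 ]
hL [0.4854 0.1166 0.06  ]
hR [0.5243 0.0322 0.06  ]
capTop [ 0.6558 -0.0265  0.06  ]
axis yaw dot 0.42179359401610333 front [np.float64(0.44607161496477454), np.float64(0.431877190827171)] bar 0.2412255161375844
247 156 [0.61  0.127 0.143]
222 170 [0.593 0.175 0.099]
285 170 [0.591 0.053 0.1  ]
209 266 [0.41  0.205 0.051]
322 147 [ 0.648 -0.028  0.053]
320 150 [ 0.641 -0.024  0.053]
272 211 [0.522 0.075 0.003]
```

View pics/h.png

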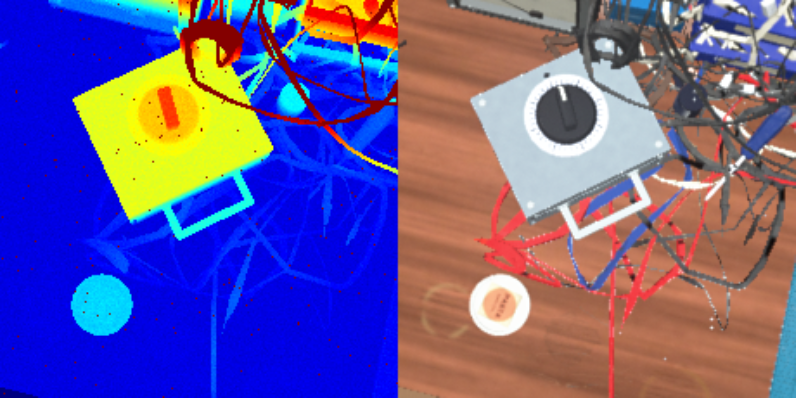

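The height map shows the cable loop at left-panel (210,45), above the safe, with the capacitor at (290,97) and the jar at (102,305). I'll check the tall obstacles near the dial and the camera's gripper clearance.

Run:
```python
from h import *
C=np.array([.618,.1263])
for n in ['top','side']:
    f=np.load(n+'0.npz'); i={k:f[k] for k in f.files}; d=f['d']
    v,u=np.mgrid[0:384,0:512]
    K=np.array([[i['fx'],0,i['cx']],[0,i['fy'],i['cy']],[0,0,1]])
    xy=cv2.undistortPoints(np.stack([u,v],-1).reshape(-1,1,2).astype(float),K,i['dist_coeffs']).reshape(384,512,2)
    T=np.linalg.inv(i['world_to_cam']); X=(np.dstack([xy,np.ones((384,512))])*d[...,None])@T[:3,:3].T+T[:3,3]
    X=X[(d>0)]
    r=np.hypot(*(X[:,:2]-C).T); a=np.degrees(np.arctan2(X[:,1]-C[1],X[:,0]-C[0]))
    for lo,hi in [(.11,.2),(.2,.3),(.3,.45)]:
        m=(X[:,2]>lo)&(X[:,2]<hi)&(r>.03)
        print(n,lo,hi,[(k,int((m&(a//30==k//30)&(r<.13)).sum()),round(float(r[m&(a//30==k//30)].min(initial=9)),3)) for k in range(-180,180,30)])
    m=(X[:,2]>.2)&(r<.1)
    if m.any(): print('tall',np.round(X[m].min(0),3),np.round(X[m].max(0),3))
    b=(abs(X[:,2]-.012)<.006)
# screwdriver: dark-blue pixels
f=np.load('top0.npz'); im=f['im'].astype(int); i={k:f[k] for k in f.files}
m=((im[...,0]-im[...,2]>50)&(im[...,0]-im[...,1]>35)).astype(np.uint8); m[:100]=0
n,l,s,c=cv2.connectedComponentsWithStats(m)
for k in range(1,n):
    if s[k,4]>40: print(s[k],np.round(pt(i,*c[k],.012),3))
```

```text
top 0.11 0.2 [(-180, 14, 0.03), (-150, 14, 0.03), (-120, 115, 0.03), (-90, 68, 0.03), (-60, 207, 0.03), (-30, 423, 0.03), (0, 42, 0.03), (30, 19, 0.03), (60, 18, 0.03), (90, 17, 0.03), (120, 15, 0.03), (150, 16, 0.03)]
top 0.2 0.3 [(-180, 0, 0.396), (-150, 0, 9.0), (-120, 16, 0.116), (-90, 272, 0.053), (-60, 199, 0.034), (-30, 953, 0.036), (0, 145, 0.122), (30, 0, 0.168), (60, 0, 0.243), (90, 0, 0.265), (120, 0, 9.0), (150, 0, 9.0)]
top 0.3 0.45 [(-180, 0, 9.0), (-150, 0, 9.0), (-120, 0, 0.278), (-90, 90, 0.078), (-60, 1454, 0.079), (-30, 2112, 0.102), (0, 1355, 0.112), (30, 0, 0.149), (60, 0, 0.242), (90, 0, 0.276), (120, 0, 9.0), (150, 0, 9.0)]
tall [0.626 0.027 0.2  ] [0.713 0.109 0.34 ]
side 0.11 0.2 [(-180, 6, 0.03), (-150, 0, 0.413), (-120, 46, 0.05), (-90, 26, 0.032), (-60, 179, 0.03), (-30, 468, 0.033), (0, 35, 0.031), (30, 15, 0.03), (60, 20, 0.031), (90, 24, 0.031), (120, 18, 0.03), (150, 9, 0.03)]
side 0.2 0.3 [(-180, 0, 0.398), (-150, 0, 9.0), (-120, 8, 0.115), (-90, 169, 0.051), (-60, 72, 0.039), (-30, 673, 0.036), (0, 112, 0.121), (30, 0, 0.165), (60, 0, 9.0), (90, 0, 0
[... 853 characters left out ...]
  18  87] [ 0.603 -0.01   0.012]
[258 193  29  22 180] [0.539 0.075 0.012]
[295 198  20  21  60] [0.522 0.012 0.012]
[261 219  33  38 198] [0.467 0.065 0.012]
[397 220  38  28 352] [ 0.471 -0.221  0.012]
[248 225  11  30  64] [0.46  0.119 0.012]
[435 230  42  23 353] [ 0.452 -0.295  0.012]
[465 240  33  18 240] [ 0.436 -0.353  0.012]
[ 381  249   42   65 1052] [ 0.366 -0.191  0.012]
[497 248   8  16  51] [ 0.419 -0.399  0.012]
[376 308  13  24 103] [ 0.298 -0.143  0.012]
[365 318  10  12  41] [ 0.289 -0.117  0.012]
[361 328  13  18 100] [ 0.264 -0.11   0.012]
[372 334  43  38 531] [ 0.234 -0.157  0.012]
[429 343  15  12  63] [ 0.239 -0.248  0.012]
[371 354  14  11  60] [ 0.22  -0.128  0.012]
```

The manual's scale: shifts go in shares of 500 mm and turns go in shares of 120 degrees. Converting my numbers, 460 mm / 500 = 0.92, 240 mm / 500 = 0.48.

Request:
{"api": "arm_command", "payload": {"plan": [[[0.08, -0.06, 0, 0, 0, 0, -1], [0.16, -0.12, 0, 0, 0, 0, -1], [0.24, -0.182, 0, 0, 0, 0, -1], [0.32, -0.244, 0, 0, 0, 0, -1], [0.4, -0.306, 0, 0, 0, 0, -1], [0.48, -0.368, 0, 0, 0, 0, -1], [0.56, -0.428, 0, 0, 0, 0, -1], [0.64, -0.49, 0, 0, 0, 0, -1], [0.72, -0.552, 0, 0, 0, 0, -1], [0.8, -0.612, 0, 0, 0, 0, -1], [0.86, -0.66, 0, 0, 0, 0, -1], [0.92, -0.704, 0, 0, 0, 0, -1]]]}}

```text
time_s: 1.3
ee_pos: [0.4992, -0.0456, 0.2052]
eef_rot: [-3.141, 0.0, 0.312]
force: [0.1, -1.5, 0.1]
grip_width: 0.0937
grip_force: 0.0
```

```bash
cat >> h.py <<'E'
def go(x,y,z,yaw):
    "tool-axes shift (mm) and z turn to a down pose, from the measured pose"
    o=ctrl.get_obs(); p=o['ee_pos']; w=o['eef_rot'][2]; d=np.array([x,y,z])-p; c,s=np.cos(w),np.sin(w)
    print('t',round(float(o['time_s']),2),'pos',np.round(p,4),'rot',np.round(o['eef_rot'],3),'q',np.round(o['qpos'],2),'F',np.round(o['force'],1),'M',np.round(o['moment'],2))
    print('shift',np.round([1e3*(c*d[0]+s*d[1]),1e3*(s*d[0]-c*d[1]),-1e3*d[2]],1),'turn z',round(float(w-yaw),3))
E
python3 -c "
from h import *; go(.618,.1263,.205,.241)"
```

```text
t 1.3 pos [ 0.4992 -0.0456  0.2052] rot [-3.141  0.     0.312] q [-0.16  0.19  1.66  0.    1.29  1.09] F [ 0.1 -1.5  0.1] M [0.04 0.05 0.02]
shift [ 165.8 -127.2    0.2] turn z 0.071
```

To row units: 167 mm / 500 = 0.334, 150 mm / 500 = 0.3, 0.07 rad / 2.0944 = 0.0334.

Request:
{"api": "arm_command", "payload": {"plan": [[[0.08, -0.06, 0, 0, 0, 0.0143, -1], [0.16, -0.12, 0, 0, 0, 0.0334, -1], [0.24, -0.182, 0, 0, 0, 0.0334, -1], [0.3, -0.23, 0, 0, 0, 0.0334, -1], [0.334, -0.256, 0, 0, 0, 0.0334, -1], [0.334, -0.256, 0, 0, 0, 0.0334, -1], [0.334, -0.256, 0, 0, 0, 0.0334, -1]]]}}

```text
time_s: 2.0
ee_pos: [0.618, 0.1249, 0.2048]
eef_rot: [3.142, 0.001, 0.241]
force: [0.5, 0.1, 0.4]
grip_width: 0.0941
grip_force: 0.0
```

```bash
python3 -c "
from h import *; go(.618,.1263,.205,.241)
im,d,i=snap('wrist'); np.savez('w1.npz',im=im,d=d,**{k:np.array(v) for k,v in i.items()}); cv2.imwrite('pics/w1.png',im)"
```

```text
t 2.0 pos [0.618  0.1249 0.2048] rot [3.142e+00 1.000e-03 2.410e-01] q [ 0.14  0.48  1.27 -0.    1.39  1.47] F [0.5 0.1 0.4] M [0.01 0.04 0.04]
shift [ 0.3 -1.4 -0.2] turn z 0.0
```

View pics/w1.png

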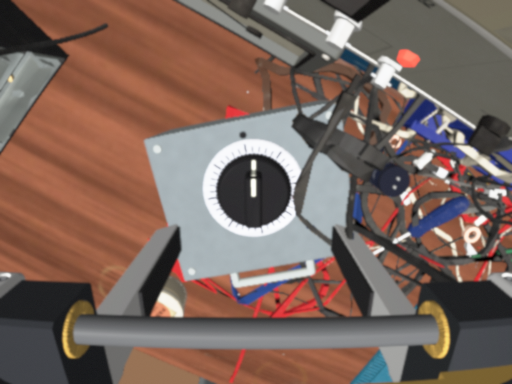

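```bash
python3 -c "
from h import *
f=np.load('w1.npz'); cv2.imwrite('pics/w1c.png',cv2.resize(f['im'][125:245,195:310],None,fx=5,fy=5,interpolation=cv2.INTER_CUBIC))
im=f['im'].astype(int); i={k:f[k] for k in f.files}
m=((im.min(2)>200)).astype(np.uint8)[130:245,195:310]
n,l,s,c=cv2.connectedComponentsWithStats(m); k=1+np.argmax(s[1:,4]); print(s[k])
cs,_=cv2.findContours((l==k).astype(np.uint8),cv2.RETR_EXTERNAL,2); e=cv2.fitEllipse(cv2.convexHull(max(cs,key=len))); print(e)
print(pt(i,e[0][0]+195,e[0][1]+130,.104))"
```

```text
[   7    9   99   98 3022]
((57.99356460571289, 57.439308166503906), (98.17540740966797, 101.75113677978516), 93.73883056640625)
[0.62222444 0.12851145 0.104     ]
```

View pics/w1c.png

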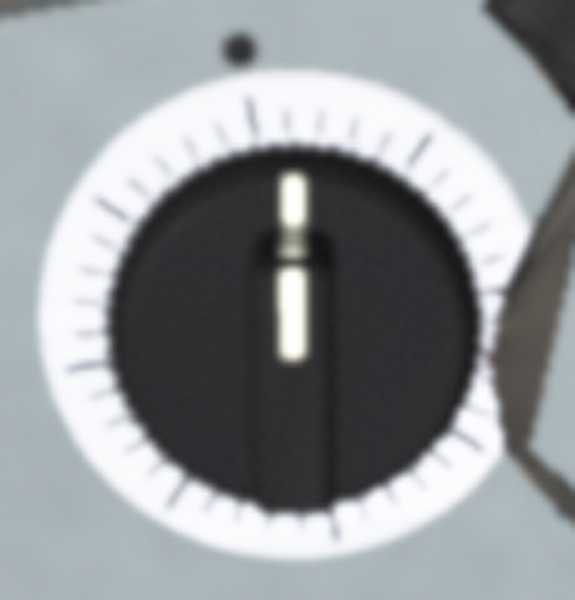

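```bash
python3 -c "
from h import *
f=np.load('w1.npz'); i={k:f[k] for k in f.files}
P=lambda u,v,z:pt(i,195+(u+.5)/5-.5,125+(v+.5)/5-.5,z)
print('skirt',P(294,330,.114)); a,b=P(293,262,.144),P(294,505,.144); print('bar',a,b,(a+b)/2,np.linalg.norm(a-b),np.arctan2(*(a-b)[1::-1]))
r=P(290,313,.104); d=P(239,49,.1); print('ring',r,'dot',np.arctan2(*(d-r)[1::-1]), np.linalg.norm(d-r))
f=np.load('w1.npz'); D=f['d']; print([round(float(pt(i,253,v,depth=D[v,253])[2]),3) for v in (165,180,190,200,215,222)])
go(.6195,.1275,.121,.241)"
```

```text
skirt [0.62224942 0.1280613  0.114     ]
bar [0.64171568 0.13274804 0.144     ] [0.60174774 0.12286898 0.144     ] [0.62173171 0.12780851 0.144     ] 0.04117076216859008 0.24231767535353824
ring [0.62236125 0.12891889 0.104     ] dot 0.4267569540893447 0.04902222045657797
[0.116, 0.145, 0.144, 0.144, 0.144, 0.144]
t 2.05 pos [0.6179 0.1244 0.2052] rot [3.142e+00 1.000e-03 2.400e-01] q [ 0.14  0.48  1.27 -0.    1.39  1.47] F [-0.6  0.  -0. ] M [-0.06 -0.   -0.01]
shift [ 2.2 -2.7 84.2] turn z -0.001
```

The ring centre comes out at about (0.621,0.128), the bar yaw at 0.242 and the dot yaw at 0.43, so the dial stands at about -0.19. Descending.

To row units: 84 mm / 500 = 0.168, 82 mm / 500 = 0.164.

Request:
{"api": "arm_command", "payload": {"plan": [[[0.005, -0.006, 0.04, 0, 0, 0, -1], [0.005, -0.006, 0.08, 0, 0, 0, -1], [0.005, -0.006, 0.12, 0, 0, 0, -1], [0.005, -0.006, 0.148, 0, 0, 0, -1], [0.005, -0.006, 0.164, 0, 0, 0, -1], [0.005, -0.006, 0.168, 0, 0, 0, -1], [0.005, -0.006, 0.168, 0, 0, 0, 1], [0.005, -0.006, 0.168, 0, 0, 0, 1], [0.005, -0.006, 0.168, 0, 0, 0, 1], [0.005, -0.006, 0.168, 0, 0, 0, 1], [0.005, -0.006, 0.168, 0, 0, 0, 1], [0.005, -0.006, 0.168, 0, 0, 0, 1]]], "squeeze": 8}}

```text
time_s: 3.25
ee_pos: [0.6201, 0.1286, 0.1215]
eef_rot: [3.142, -0.0, 0.241]
force: [0.4, -0.2, -0.7]
grip_width: 0.0493
grip_force: 0.0
```

```bash
python3 -c "
from h import *; go(.62,.1275,.121,.241); print(ctrl.get_obs()['grip_width'],ctrl.get_obs()['grip_force'])"
```

```text
t 3.25 pos [0.6201 0.1286 0.1215] rot [ 3.142 -0.     0.241] q [ 0.15  0.56  1.36 -0.    1.23  1.48] F [ 0.4 -0.2 -0.7] M [ 0.05 -0.03  0.03]
shift [-0.4  1.1  0.5] turn z -0.0
0.049338797375839065 0.0
```

Clean descent; the fingers need about 0.5 s more.

Request:
{"api": "arm_command", "payload": {"plan": [[[0, 0, 0, 0, 0, 0, 1], [0, 0, 0, 0, 0, 0, 1], [0, 0, 0, 0, 0, 0, 1], [0, 0, 0, 0, 0, 0, 1], [0, 0, 0, 0, 0, 0, 1], [0, 0, 0, 0, 0, 0, 1], [0, 0, 0, 0, 0, 0, 1]]]}}

```text
time_s: 3.95
ee_pos: [0.6202, 0.1282, 0.1214]
eef_rot: [3.141, 0.0, 0.241]
force: [1.4, -3.6, 0.1]
grip_width: 0.0138
grip_force: 8.0
```

Request:
{"api": "arm_command", "payload": {"plan": [[[0, 0.002, 0, 0, 0, 0, 1], [0, 0.002, 0, 0, 0, 0, 1], [0, 0.002, 0, 0, 0, 0, 1]]], "squeeze": 30}}

```text
time_s: 4.25
ee_pos: [0.6203, 0.1278, 0.1215]
eef_rot: [-3.141, -0.0, 0.241]
force: [0.6, -1.2, 0.9]
grip_width: 0.0139
grip_force: 30.0
```

To row units: 0.5 mm / 500 = 0.001, -1.2 rad / 2.0944 = -0.573.

Request:
{"api": "arm_command", "payload": {"plan": [[[0, 0.001, 0, 0, 0, -0.0239, 1], [0, 0.001, 0, 0, 0, -0.0716, 1], [0, 0.001, 0, 0, 0, -0.1337, 1], [0, 0.001, 0, 0, 0, -0.2005, 1], [0, 0.001, 0, 0, 0, -0.2674, 1], [0, 0.001, 0, 0, 0, -0.3342, 1], [0, 0.001, 0, 0, 0, -0.4011, 1], [0, 0.001, 0, 0, 0, -0.4679, 1], [0, 0.001, 0, 0, 0, -0.5252, 1], [0, 0.001, 0, 0, 0, -0.573, 1], [0, 0.001, 0, 0, 0, -0.573, 1], [0, 0.001, 0, 0, 0, -0.573, 1]]]}}

```text
time_s: 5.45
ee_pos: [0.6197, 0.1283, 0.1214]
eef_rot: [-3.14, -0.001, 1.442]
force: [-4.7, 3.9, 1.7]
grip_width: 0.0142
grip_force: 30.0
```

```bash
python3 -c "
from h import *; go(.62,.1273,.121,2.786)"
```

```text
t 5.45 pos [0.6197 0.1283 0.1214] rot [-3.140e+00 -1.000e-03  1.442e+00] q [0.15 0.56 1.36 0.   1.23 0.27] F [-4.7  3.9  1.7] M [0.84 1.08 0.02]
shift [-0.9  0.5  0.4] turn z -1.344
```

To row units: -2 mm / 500 = -0.004, -1 mm / 500 = -0.002, -1.2 rad / 2.0944 = -0.573.

Request:
{"api": "arm_command", "payload": {"plan": [[[0.0006, -0.002, 0, 0, 0, -0.0239, 1], [0.0012, -0.004, 0, 0, 0, -0.0716, 1], [0.0012, -0.004, 0, 0, 0, -0.1337, 1], [0.0012, -0.004, 0, 0, 0, -0.2005, 1], [0.0012, -0.004, 0, 0, 0, -0.2674, 1], [0.0012, -0.004, 0, 0, 0, -0.3342, 1], [0.0012, -0.004, 0, 0, 0, -0.4011, 1], [0.0012, -0.004, 0, 0, 0, -0.4679, 1], [0.0012, -0.004, 0, 0, 0, -0.5252, 1], [0.0012, -0.004, 0, 0, 0, -0.573, 1], [0.0012, -0.004, 0, 0, 0, -0.573, 1]]]}}

```text
time_s: 6.55
ee_pos: [0.6182, 0.1282, 0.1214]
eef_rot: [-3.141, -0.001, 2.643]
force: [-2.6, -0.9, 2.2]
grip_width: 0.0136
grip_force: 30.0
```

```bash
python3 -c "
from h import *; go(.618,.1273,.121,2.786); im,d,i=snap('wrist'); im2,d,i=snap('top'); cv2.imwrite('pics/t2.png',np.hstack([cv2.resize(im[130:250,180:330],None,fx=2.6,fy=2.6,interpolation=2),cv2.resize(im2[120:200,200:300],(390,312),interpolation=2)]))"
```

```text
t 6.55 pos [0.6182 0.1282 0.1214] rot [-3.141e+00 -1.000e-03  2.643e+00] q [ 0.15  0.55  1.36  0.    1.23 -0.93] F [-2.6 -0.9  2.2] M [-0.4   0.63 -0.02]
shift [-0.3 -0.8  0.4] turn z -0.143
```

View pics/t2.png

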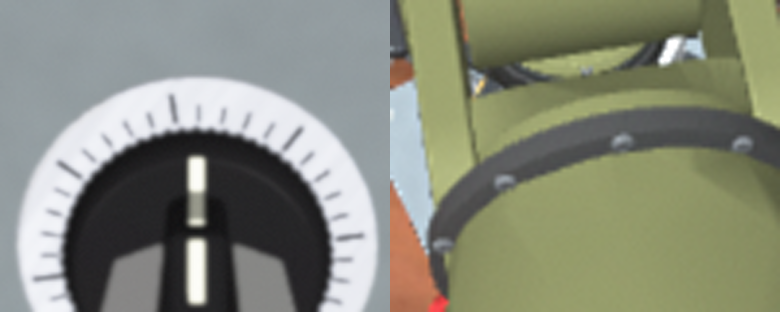

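The wrist view shows the pointer at x≈197 on the line one division short of the long line at (174,108), so the dial is at about 14.0. That agrees with the computed angle. One more division.

To row units: -0.5 mm / 500 = -0.001, -0.145 rad / 2.0944 = -0.0692.

Request:
{"api": "arm_command", "payload": {"plan": [[[0, -0.001, 0, 0, 0, -0.0239, 1], [0, -0.001, 0, 0, 0, -0.0477, 1], [0, -0.001, 0, 0, 0, -0.0692, 1], [0, -0.001, 0, 0, 0, -0.0692, 1], [0, -0.001, 0, 0, 0, -0.0692, 1], [0, -0.001, 0, 0, 0, -0.0692, 1]]]}}

```text
time_s: 7.25
ee_pos: [0.6181, 0.1278, 0.1214]
eef_rot: [3.141, -0.0, 2.784]
force: [-2.6, 1.2, 1.9]
grip_width: 0.0137
grip_force: 30.0
```

```bash
python3 -c "
from h import *; go(.618,.1273,.121,1.216); im,d,i=snap('wrist'); cv2.imwrite('pics/t3.png',cv2.resize(im[130:250,180:330],None,fx=4,fy=4,interpolation=2))"
```

```text
t 7.25 pos [0.6181 0.1278 0.1214] rot [ 3.141 -0.     2.784] q [ 0.15  0.55  1.36  0.    1.23 -1.07] F [-2.6  1.2  1.9] M [ 0.16  0.78 -0.01]
shift [-0.1 -0.5  0.4] turn z 1.568
```

View pics/t3.png

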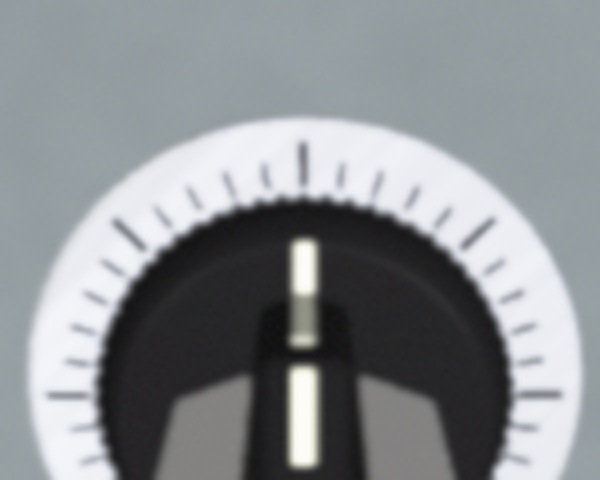

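The pointer stands on the long line at x≈303, so the dial is exactly at 15 with yaw 2.784. Number 5 is therefore at yaw 1.213. Turning back now.

To row units: 1.57 rad / 2.0944 = 0.7496.

Request:
{"api": "arm_command", "payload": {"plan": [[[0, 0, 0, 0, 0, 0.0382, 1], [0, 0, 0, 0, 0, 0.1003, 1], [0, 0, 0, 0, 0, 0.1671, 1], [0, 0, 0, 0, 0, 0.234, 1], [0, 0, 0, 0, 0, 0.3008, 1], [0, 0, 0, 0, 0, 0.3676, 1], [0, 0, 0, 0, 0, 0.4345, 1], [0, 0, 0, 0, 0, 0.5013, 1], [0, 0, 0, 0, 0, 0.5682, 1], [0, 0, 0, 0, 0, 0.635, 1], [0, 0, 0, 0, 0, 0.6971, 1], [0, 0, 0, 0, 0, 0.7496, 1]]]}}

```text
time_s: 8.5
ee_pos: [0.619, 0.1281, 0.1215]
eef_rot: [3.14, -0.002, 1.21]
force: [3.2, 4.1, -2.2]
grip_width: 0.014
grip_force: 30.0
```

To row units: 8 mm / 500 = 0.016, 7 mm / 500 = 0.014.

Request:
{"api": "arm_command", "payload": {"plan": [[[0, 0, 0.002, 0, 0, 0, 1], [0, 0, 0.004, 0, 0, 0, 1], [0, 0, 0.008, 0, 0, 0, 1], [0, 0, 0.012, 0, 0, 0, 1], [0, 0, 0.014, 0, 0, 0, 1], [0, 0, 0.016, 0, 0, 0, 1], [0, 0, 0.016, 0, 0, 0, 1], [0, 0, 0.016, 0, 0, 0, 1]]]}}

```text
time_s: 9.3
ee_pos: [0.6191, 0.1281, 0.1147]
eef_rot: [3.139, -0.002, 1.217]
force: [0.4, 4.8, 7.8]
grip_width: 0.0137
grip_force: 30.0
```

It sank 6.8 mm and stands on the plate, so the wheel is right. I'll press slightly more and feel to the left first.

To row units: 0.4 mm / 500 = 0.0008, -0.1 rad / 2.0944 = -0.0477.

Request:
{"api": "arm_command", "payload": {"plan": [[[0, 0, 0.0008, 0, 0, 0, 1], [0, 0, 0.0008, 0, 0, -0.0095, 1], [0, 0, 0.0008, 0, 0, -0.0239, 1], [0, 0, 0.0008, 0, 0, -0.0382, 1], [0, 0, 0.0008, 0, 0, -0.0477, 1], [0, 0, 0.0008, 0, 0, -0.0477, 1]]], "squeeze": 22}}

```text
time_s: 9.9
ee_pos: [0.6192, 0.1279, 0.1146]
eef_rot: [3.139, -0.002, 1.318]
force: [0.4, 3.8, 11.0]
grip_width: 0.0144
grip_force: 22.0
```

To row units: -0.1 mm / 500 = -0.0002, -0.12 rad / 2.0944 = -0.0573.

Request:
{"api": "arm_command", "payload": {"plan": [[[0, 0, -0.0002, 0, 0, -0.0143, 1], [0, 0, -0.0002, 0, 0, -0.0286, 1], [0, 0, -0.0002, 0, 0, -0.043, 1], [0, 0, -0.0002, 0, 0, -0.0573, 1], [0, 0, -0.0002, 0, 0, -0.0573, 1]]]}}

```text
time_s: 10.4
ee_pos: [0.6191, 0.128, 0.1146]
eef_rot: [3.139, -0.001, 1.438]
force: [-0.7, 3.6, 10.1]
grip_width: 0.0142
grip_force: 22.0
```

To row units: -0.12 rad / 2.0944 = -0.0573.

Request:
{"api": "arm_command", "payload": {"plan": [[[0, 0, 0, 0, 0, -0.0143, 1], [0, 0, 0, 0, 0, -0.0286, 1], [0, 0, 0, 0, 0, -0.043, 1], [0, 0, 0, 0, 0, -0.0573, 1], [0, 0, 0, 0, 0, -0.0573, 1]]]}}

```text
time_s: 10.9
ee_pos: [0.619, 0.1279, 0.1146]
eef_rot: [3.139, -0.001, 1.558]
force: [-1.7, 4.1, 9.9]
grip_width: 0.0138
grip_force: 22.0
```

To row units: -0.07 rad / 2.0944 = -0.0334.

Request:
{"api": "arm_command", "payload": {"plan": [[[0, 0, 0, 0, 0, -0.0095, 1], [0, 0, 0, 0, 0, -0.0191, 1], [0, 0, 0, 0, 0, -0.0286, 1], [0, 0, 0, 0, 0, -0.0334, 1], [0, 0, 0, 0, 0, -0.0334, 1]]]}}

```text
time_s: 11.4
ee_pos: [0.619, 0.128, 0.1146]
eef_rot: [3.139, -0.001, 1.627]
force: [-1.1, 3.8, 10.3]
grip_width: 0.0137
grip_force: 22.0
```

Nothing on the left, so I'll slide back to the right.

To row units: 0.39 rad / 2.0944 = 0.1862.

Request:
{"api": "arm_command", "payload": {"plan": [[[0, 0, 0, 0, 0, 0.0191, 1], [0, 0, 0, 0, 0, 0.0382, 1], [0, 0, 0, 0, 0, 0.0573, 1], [0, 0, 0, 0, 0, 0.0764, 1], [0, 0, 0, 0, 0, 0.0955, 1], [0, 0, 0, 0, 0, 0.1146, 1], [0, 0, 0, 0, 0, 0.1337, 1], [0, 0, 0, 0, 0, 0.1528, 1], [0, 0, 0, 0, 0, 0.1719, 1], [0, 0, 0, 0, 0, 0.1862, 1], [0, 0, 0, 0, 0, 0.1862, 1]]]}}

```text
time_s: 12.5
ee_pos: [0.6192, 0.1282, 0.1146]
eef_rot: [3.139, -0.002, 1.236]
force: [-0.3, 5.4, 10.5]
grip_width: 0.0137
grip_force: 22.0
```

To row units: 0.11 rad / 2.0944 = 0.0525.

Request:
{"api": "arm_command", "payload": {"plan": [[[0, 0, 0, 0, 0, 0.0143, 1], [0, 0, 0, 0, 0, 0.0286, 1], [0, 0, 0, 0, 0, 0.043, 1], [0, 0, 0, 0, 0, 0.0525, 1], [0, 0, 0, 0, 0, 0.0525, 1]]]}}

```text
time_s: 13.0
ee_pos: [0.6192, 0.1281, 0.1146]
eef_rot: [3.139, -0.002, 1.127]
force: [0.4, 4.5, 8.2]
grip_width: 0.0136
grip_force: 22.0
```

To row units: 0.1 mm / 500 = 0.0002, 0.07 rad / 2.0944 = 0.0334.

Request:
{"api": "arm_command", "payload": {"plan": [[[0, 0, 0.0002, 0, 0, 0.0143, 1], [0, 0, 0.0002, 0, 0, 0.0239, 1], [0, 0, 0.0002, 0, 0, 0.0334, 1], [0, 0, 0.0002, 0, 0, 0.0334, 1]]]}}

```text
time_s: 13.4
ee_pos: [0.6193, 0.128, 0.1142]
eef_rot: [3.139, -0.002, 1.056]
force: [1.7, 5.4, 7.3]
grip_width: 0.0138
grip_force: 22.0
```

The force fell and z dropped slightly, so the pin may be in the gate. I'll push gently without turning.

To row units: 1 mm / 500 = 0.002, 0.5 mm / 500 = 0.001.

Request:
{"api": "arm_command", "payload": {"plan": [[[0, 0, 0.001, 0, 0, 0, 1], [0, 0, 0.002, 0, 0, 0, 1], [0, 0, 0.002, 0, 0, 0, 1]]]}}

```text
time_s: 13.7
ee_pos: [0.6193, 0.1279, 0.113]
eef_rot: [3.139, -0.002, 1.057]
force: [4.2, 4.1, 4.5]
grip_width: 0.0138
grip_force: 22.0
```

To row units: 3.8 mm / 500 = 0.0076, 3 mm / 500 = 0.006.

Request:
{"api": "arm_command", "payload": {"plan": [[[0, 0, 0.002, 0, 0, 0, 1], [0, 0, 0.004, 0, 0, 0, 1], [0, 0, 0.006, 0, 0, 0, 1], [0, 0, 0.0076, 0, 0, 0, 1], [0, 0, 0.0076, 0, 0, 0, 1]]]}}

```text
time_s: 14.2
ee_pos: [0.6194, 0.1277, 0.1097]
eef_rot: [3.139, -0.002, 1.057]
force: [0.5, 2.7, 9.6]
grip_width: 0.0136
grip_force: 22.0
```

```bash
python3 -c "
from h import *; go(.6193,.128,.1215,1.057); im,d,i=snap('side'); cv2.imwrite('pics/s3.png',cv2.resize(im[140:260,190:330],None,fx=4,fy=4,interpolation=2))"
```

```text
t 14.2 pos [0.6194 0.1277 0.1097] rot [ 3.139e+00 -2.000e-03  1.057e+00] q [0.15 0.57 1.37 0.   1.2  0.66] F [0.5 2.7 9.6] M [ 0.65 -0.16 -0.13]
shift [  0.2  -0.2 -11.8] turn z -0.0
```

View pics/s3.png

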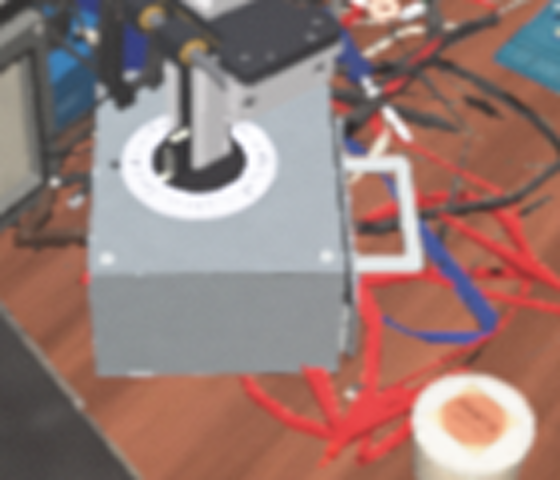

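The dial is down, and the handle's outer edge is at about (415,210) in the crop, so it may have only just released. I'll push 1 mm more and compare the handle numerically.

To row units: 1 mm / 500 = 0.002, 0.6 mm / 500 = 0.0012.

Request:
{"api": "arm_command", "payload": {"plan": [[[0, 0, 0.0012, 0, 0, 0, 1], [0, 0, 0.002, 0, 0, 0, 1], [0, 0, 0.002, 0, 0, 0, 1], [0, 0, 0.002, 0, 0, 0, 1]]]}}

```text
time_s: 14.65
ee_pos: [0.6194, 0.1278, 0.1087]
eef_rot: [3.139, -0.002, 1.057]
force: [1.0, 2.7, 8.9]
grip_width: 0.0136
grip_force: 22.0
```

```bash
cat >> h.py <<'E'
def handle():
    out=[]
    f=np.load('side0.npz'); im,d,i=snap('side')
    ax=np.array([np.cos(.431),np.sin(.431)]); C=np.array([.6185,.1275])
    for D in (f['d'],d):
        v,u=np.mgrid[140:260,190:330]
        K=np.array([[i['fx'],0,i['cx']],[0,i['fy'],i['cy']],[0,0,1]])
        xy=cv2.undistortPoints(np.stack([u,v],-1).reshape(-1,1,2).astype(float),K,np.array(i['dist_coeffs']))[:,0]
        T=np.linalg.inv(np.array(i['world_to_cam'])); X=np.c_[xy,np.ones(len(xy))]*D[v,u].reshape(-1,1)@T[:3,:3].T+T[:3,3]
        q=X[:,:2]-C; s=q@ax; t=q@[-ax[1],ax[0]]
        m=(abs(X[:,2]-.056)<.012)&(abs(t)<.035)&(s<-.09)&(s>-.22)
        out.append((int(m.sum()),np.round(np.median(s[m]),4)))
    print('handle s before/now',out)
E
python3 -c "
from h import *; go(.6193,.128,.1215,1.057); handle()"
```

```text
t 14.65 pos [0.6194 0.1278 0.1087] rot [ 3.139e+00 -2.000e-03  1.057e+00] q [0.15 0.57 1.37 0.   1.2  0.66] F [1.  2.7 8.9] M [ 0.71 -0.21 -0.07]
shift [  0.1  -0.2 -12.8] turn z -0.0
handle s before/now [(77, np.float64(-0.1221)), (129, np.float64(-0.1405))]
```

The drawer is ajar by about 20 mm. I'll let the dial rise, release it and lift.

To row units: -90 mm / 500 = -0.18, -50 mm / 500 = -0.1.

Request:
{"api": "arm_command", "payload": {"plan": [[[0, 0, -0.006, 0, 0, 0, 1], [0, 0, -0.012, 0, 0, 0, 1], [0, 0, -0.018, 0, 0, 0, 1], [0, 0, -0.024, 0, 0, 0, 1], [0, 0, -0.026, 0, 0, 0, 1], [0, 0, -0.026, 0, 0, 0, 0], [0, 0, -0.026, 0, 0, 0, 0], [0, 0, -0.026, 0, 0, 0, 0], [0, 0, -0.026, 0, 0, 0, 0], [0, 0, -0.05, 0, 0, 0, 0], [0, 0, -0.1, 0, 0, 0, 0], [0, 0, -0.18, 0, 0, 0, 0]]]}}

```text
time_s: 15.9
ee_pos: [0.6175, 0.1274, 0.197]
eef_rot: [-3.139, 0.002, 1.056]
force: [-0.3, 0.1, -0.5]
grip_width: 0.0472
grip_force: 0.0
```

```bash
python3 -c "
from h import *; go(.4889,.0684,.205,.431); print(ctrl.get_obs()['grip_width'])"
```

```text
t 15.9 pos [0.6175 0.1274 0.197 ] rot [-3.139e+00  2.000e-03  1.056e+00] q [ 0.15  0.49  1.28 -0.    1.38  0.66] F [-0.3  0.1 -0.5] M [-0.08 -0.02  0.01]
shift [-114.7  -82.8   -8. ] turn z 0.625
0.04719248731542118
```

To row units: -115 mm / 500 = -0.23, -100 mm / 500 = -0.2, -0.946 rad / 2.0944 = -0.4517.

Request:
{"api": "arm_command", "payload": {"plan": [[[-0.04, -0.028, 0, 0, 0, -0.0477, 0.25], [-0.08, -0.058, 0, 0, 0, -0.105, 0.25], [-0.12, -0.086, 0, 0, 0, -0.1623, 0.25], [-0.16, -0.116, 0, 0, 0, -0.2196, 0.25], [-0.2, -0.144, 0, 0, 0, -0.2769, 0.25], [-0.23, -0.166, 0, 0, 0, -0.3342, 0.25], [-0.23, -0.166, 0, 0, 0, -0.3915, 0.25], [-0.23, -0.166, 0, 0, 0, -0.4393, 0.25], [-0.23, -0.166, 0, 0, 0, -0.4517, 0.25], [-0.23, -0.166, 0.04, 0, 0, -0.4517, 0.25], [-0.23, -0.166, 0.1, 0, 0, -0.4517, 0.25], [-0.23, -0.166, 0.1, 0, 0, -0.4517, 0.25]]]}}

```text
time_s: 17.1
ee_pos: [0.488, 0.0683, 0.1448]
eef_rot: [-3.137, -0.002, 2.0]
force: [0.1, -1.1, 0.3]
grip_width: 0.0354
grip_force: 0.0
```

```bash
python3 -c "
from h import *; go(.489,.068,.037,2.002); print(ctrl.get_obs()['grip_width']); handle(); im,d,i=snap('wrist'); cv2.imwrite('pics/w4.png',im)"
```

```text
t 17.1 pos [0.488  0.0683 0.1448] rot [-3.137e+00 -2.000e-03  2.000e+00] q [ 0.06  0.24  1.75 -0.    1.16 -0.36] F [ 0.1 -1.1  0.3] M [-0.09 -0.1   0.04]
shift [ -0.7   0.8 107.8] turn z -0.002
0.03541601666719731
handle s before/now [(77, np.float64(-0.1221)), (135, np.float64(-0.1406))]
```

View pics/w4.png

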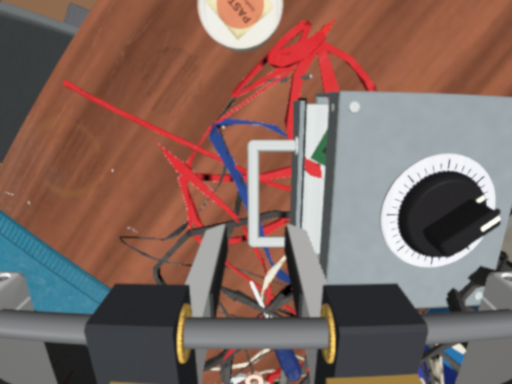

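The wrist view shows the drawer ajar with the handle bar at column ≈254, between the fingers (225 and 290 at the tips). Descending and closing.

To row units: 106 mm / 500 = 0.212, 102 mm / 500 = 0.204.

Request:
{"api": "arm_command", "payload": {"plan": [[[0, 0, 0.04, 0, 0, 0, 0.25], [0, 0, 0.08, 0, 0, 0, 0.25], [0, 0, 0.12, 0, 0, 0, 0.25], [0, 0, 0.156, 0, 0, 0, 0.25], [0, 0, 0.184, 0, 0, 0, 0.25], [0, 0, 0.204, 0, 0, 0, 0.25], [0, 0, 0.212, 0, 0, 0, 0.25], [0, 0, 0.212, 0, 0, 0, 1], [0, 0, 0.212, 0, 0, 0, 1], [0, 0, 0.212, 0, 0, 0, 1], [0, 0, 0.212, 0, 0, 0, 1], [0, 0, 0.212, 0, 0, 0, 1]]], "squeeze": 15}}

```text
time_s: 18.4
ee_pos: [0.4894, 0.0683, 0.0417]
eef_rot: [-3.142, 0.0, 2.002]
force: [-2.8, -1.9, 5.8]
grip_width: 0.0096
grip_force: 15.0
```

To row units: -48 mm / 500 = -0.096, -45 mm / 500 = -0.09.

Request:
{"api": "arm_command", "payload": {"plan": [[[0, -0.004, -0.004, 0, 0, 0, 1], [0, -0.014, -0.004, 0, 0, 0, 1], [0, -0.024, -0.004, 0, 0, 0, 1], [0, -0.034, -0.004, 0, 0, 0, 1], [0, -0.044, -0.004, 0, 0, 0, 1], [0, -0.054, -0.004, 0, 0, 0, 1], [0, -0.064, -0.004, 0, 0, 0, 1], [0, -0.074, -0.004, 0, 0, 0, 1], [0, -0.082, -0.004, 0, 0, 0, 1], [0, -0.09, -0.004, 0, 0, 0, 1], [0, -0.096, -0.004, 0, 0, 0, 1], [0, -0.096, -0.004, 0, 0, 0, 1]]]}}

```text
time_s: 19.6
ee_pos: [0.4451, 0.0482, 0.0431]
eef_rot: [-3.14, -0.0, 2.002]
force: [-2.3, 0.6, -22.3]
grip_width: 0.0093
grip_force: 15.0
```

```bash
python3 -c "
from h import *; go(.489,.068,.037,2.002); handle()"
```

```text
t 19.6 pos [0.4451 0.0482 0.0431] rot [-3.14  -0.     2.002] q [ 0.03  0.3   1.95 -0.    0.89 -0.4 ] F [ -2.3   0.6 -22.3] M [ 0.06  0.23 -0.04]
shift [-0.4 48.2  6.1] turn z -0.0
handle s before/now [(77, np.float64(-0.1221)), (176, np.float64(-0.1812))]
```

To row units: -4 mm / 500 = -0.008, -3 mm / 500 = -0.006.

Request:
{"api": "arm_command", "payload": {"plan": [[[0, -0.002, 0.003, 0, 0, 0, 1], [0, -0.004, 0.004, 0, 0, 0, 1], [0, -0.006, 0.004, 0, 0, 0, 1], [0, -0.008, 0.004, 0, 0, 0, 1], [0, -0.008, 0.004, 0, 0, 0, 1], [0, -0.008, 0.004, 0, 0, 0, 1]]]}}

```text
time_s: 20.25
ee_pos: [0.4436, 0.0473, 0.0428]
eef_rot: [3.138, 0.0, 2.002]
force: [-2.7, 7.4, -2.7]
grip_width: 0.0092
grip_force: 15.0
```

At the stop. Release, lift straight up and back off.

To row units: -140 mm / 500 = -0.28, -110 mm / 500 = -0.22.

Request:
{"api": "arm_command", "payload": {"plan": [[[0, 0.003, 0, 0, 0, 0, 0.3], [0, 0.003, 0, 0, 0, 0, 0.3], [0, 0.003, 0, 0, 0, 0, 0.3], [0, 0.003, 0, 0, 0, 0, 0.3], [0, 0.003, 0, 0, 0, 0, 0.3], [0, 0.003, -0.03, 0, 0, 0, 0.3], [0, 0.003, -0.08, 0, 0, 0, 0.3], [0, 0.003, -0.15, 0, 0, 0, 0.3], [0, 0.003, -0.22, 0, 0, 0, 0.3], [0, 0.003, -0.28, 0, 0, 0, 0.3], [0, 0.003, -0.28, 0, 0, 0, 0.3], [0, 0.003, -0.28, 0, 0, 0, 0.3]]]}}

```text
time_s: 21.45
ee_pos: [0.4436, 0.0473, 0.1813]
eef_rot: [3.141, 0.0, 2.002]
force: [-0.5, 0.4, -0.6]
grip_width: 0.0326
grip_force: 0.0
```

```bash
python3 -c "
from h import *; go(.489,.068,.037,2.002); handle(); im,d,i=snap('side'); cv2.imwrite('pics/s5.png',cv2.resize(im[120:300,180:420],None,fx=3,fy=3,interpolation=2))
print([np.round(pt(i,u,v,depth=d[v,u]),3) for u,v in [(240,176),(237,180)]])"
```

```text
t 21.45 pos [0.4436 0.0473 0.1813] rot [3.141 0.    2.002] q [ 0.02  0.09  1.83 -0.    1.22 -0.41] F [-0.5  0.4 -0.6] M [-0.05 -0.14  0.03]
shift [-1.000e-01  4.990e+01  1.443e+02] turn z -0.0
handle s before/now [(77, np.float64(-0.1221)), (139, np.float64(-0.1872))]
[array([0.614, 0.133, 0.123]), array([0.617, 0.144, 0.117])]
```

View pics/s5.png

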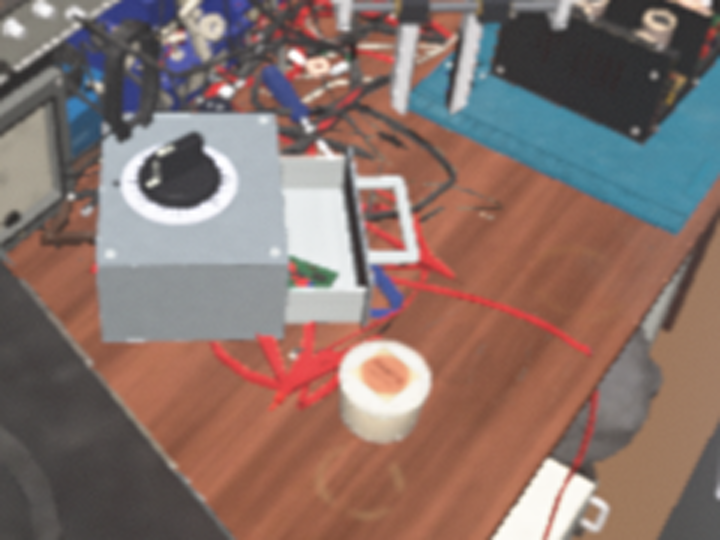

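The picture shows the drawer fully out (front at about (358,230)), the gripper clear and the jar in place. I'll check the dial height, then hand in.

```bash
python3 -c "
from h import *
im,d,i=snap('side')
z=np.array([pt(i,u,v,depth=d[v,u])[2] for v in range(163,180) for u in range(228,252)]); zt=np.percentile(z,95); print('bar top',zt)
if zt>.141: print(ctrl.hand_in())"
```

```text
bar top 0.14447077619802914
the job is handed in; nothing more can be done
None
```

The safe is open and the job is handed in at about 21.5 s of the 67 s allowed: the drawer is out to its stop (about 69 of 70 mm), the dial has sprung back out, the gripper is clear, and I saw nothing around the safe disturbed; no verdict came back.

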